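# Lock a jar-sealing key's sprung handle in its second notch by feel

### The job

The sealing key sits on the clamped jar with its handle parked. Lift the handle by its upright knob against the spring, swing it counter-clockwise (seen from above) about 80 degrees, past the first locking notch, and let it drop fully home in the second notch, then let go. The notches are hidden under the key's cover and a little different every time, so find the second one by feel; do not disturb the crock, the jar, the lid stack or the spoon rest standing around.

Things in the scene. Friction and masses are not known exactly. Their poses are not given: they have to be found in the camera images.
- stand: Fixed: wooden board 170 x 170 x 20 mm, on it a clamped squat glass jar (92 mm across) and, on that, the round steel head of the sealing key (117 mm across, cover 161 mm above the table). Origin: centre of the board's underside, on the table and on the handle's vertical turning axis; z up, x axis = where the arm points when joint swing reads 0.
- knob (a point): Centre of the handle's upright dark wooden knob, a cylinder 28 mm across, 63 mm tall (from 34 mm below to 29 mm above this point), fixed on the free end of a flat steel arm 22 mm wide (arm top 38 mm below this point), 140 mm from the turning axis. 207 mm above the table when the handle is fully down, 219 mm when its pin rides on a land.
- handle (a joint): Lift of cover, arm and knob together, straight up, m: 0 = fully down, at most 0.020. Spring and weight pull it down (6 to 10 N to lift). A pin under the cover meets a hidden ring: on the ring's lands lift stays at 0.012; over a notch or in the parking recess it drops to 0 by itself if nothing holds it, and then turns only a few degrees there until lifted 12 mm again.
- swing (a joint): Handle angle, rad, counter-clockwise from above, -0.25 to 1.95. Starts parked near 0; the recess ends at 0.05 to 0.45. First notch's centre: anywhere from 0.52 to 0.88; the second's: 1.22 to 1.58, always 0.70 after the first; the pin drops within 0.06 of a centre. From 0.96 to 1.14 is always land, as is what follows the second notch. Turning takes 1 to 2 N at the knob; it stays where left.
- crock: Bystander: open blue ceramic crock, 128 mm across, 140 mm tall, loose. Origin at the centre of its underside.
- jar: Bystander: small closed glass jar with a white lid, 72 mm across, 100 mm tall, loose. Origin at the centre of its underside.
- lids: Bystander: stack of white plastic lids, 90 mm across, 45 mm tall, loose. Origin at the centre of its underside.
- spoon_rest: Bystander: wooden spoon rest, 200 x 85 x 24 mm, loose; its long side is its x axis. Origin at the centre of its underside.

How it is judged:
By the outcome, as a careful person would: the job done as asked, in the order asked, and still so for the second after the job is handed in, with the robot touching nothing.
It also fails if it takes over 45 s, if anything falls off the work surface, if the arm or the gripper's body presses on something with over 40 N, if the wrist force passes 120 N, or if a joint passes its speed limit or range.

### The arm

A 7-joint arm with a two-finger parallel gripper is mounted at the origin on the work surface. World frame = base frame: x ahead of the robot, y to its left, z up, the work surface at z = 0. Lengths are in mm, angles in rad, forces in N, time in s.
With the tool pointing down it reaches from about 425 to 875 mm from the base axis. Payload 4.7 kg.
Tool frame: the origin (TCP) lies at the very end of the fingers, on their centre line; the grasp point (between the pads) lies 19 mm behind it; z points along the fingers, y is the line along which they close (so a half turn about z gives the same grasp; the last joint's range is limited). The gripper opens to 85 mm and grips with 20 to 120 N. Pads are 22 mm wide; open, the fingers measure 114 mm over their backs; the gripper's body (76 mm by 85 mm) begins 54 mm behind the grasp point. The pads swing forward as they close: fully open they stand 13 mm farther back than shut.
Start: joints at [-1.275, 0.321, -0.07, 1.45, 0.023, 1.371, -0.057], TCP at [180.782, 624.374, 231.349] pointing down, gripper open.
Joint ranges: [-2.86, 2.86], [-0.3, 2.09], [-1.38, 1.24], [0.06, 2.45], [-1.56, 4.7], [0.09, 2.05], [-2.69, 2.69]. Speed limits (rad/s): [2.57, 2.57, 3.14, 3.14, 3.14, 3.14, 3.14].

### API

Orientations are given as a 3x3 rotation matrix whose columns are the frame's x, y, z axes.
In Python, from bench import bot gives the robot as it stands. The module is installed in compiled form; this text tells all that it offers. Calls block until the motion is done:
- bot.reach(position, orientation): joint-space move of the TCP to a pose.
- bot.movel(position, ori=None, velocity=150, until_force=None): straight line of the TCP; ori=None keeps the orientation; velocity is the mean speed in mm/s. With until_force (N) it stops when the force on the tool has changed by that much, and returns True; else False.
- bot.move_j(angles): joint-space move.
- bot.grip(opening, strength=None): opening from 0.0 (shut) to 1.0 (fully open); strength is the grip in N (None keeps the last); returns when the fingers have stopped.
- bot.sleep(seconds).
- bot.inverse_kinematics(position, orientation): joint angles nearest the present ones, or None.
- bot.snapshot(name): name is "scene" or "top" or "wrist"; returns the picture (400x640x3 uint8, blue, green, red); there is no depth.
- bot.camera_model(name): a dict with "fx", "fy", "cx", "cy" (pixels), "rvec" (rotation vector, rad) and "tvec" (3), from world to camera coordinates, as OpenCV has them; the wrist camera has in their place "T_tool_cam" (4x4, takes a point from camera to tool coordinates, whose origin is the TCP and whose axes are the flange's). Camera axes: x right, y down, z forward; pixel columns grow to the right and rows downward; lengths in mm; the calibration is good to about 2 mm. The wrist camera is an equidistant fisheye: a pixel r from the principal point sees the ray r / f radians off the axis. A picture is of the moment at which its call begins: read the wrist's pose just before it. camera_model takes no time and is no camera call.
A pose or a line that the arm cannot do raises bot.Unreachable and nothing moves.
- bot.close_job(): hands the job in; it is judged then, once.
Readings, each from a call of its own:
- bot.read_time_s(): time.
- bot.read_q(): joint angles.
- bot.read_joint_vel(): joint speeds.
- bot.read_joint_efforts(): joint torques, N m.
- bot.read_eef_pos(): TCP position.
- bot.read_eef_rot(): TCP orientation.
- bot.read_ft_force(): force on the tool from outside, world axes, zero at the start.
- bot.read_wrist_torque(): the same for the moment, N m.
- bot.read_grip_width(): opening from 0.0 (shut) to 1.0 (fully open).
- bot.read_finger_force(): force on a finger pad.
Only numpy, scipy, OpenCV 4.12 (cv2) and the standard library are available. Lean on these libraries where they do the work, as an engineer would, in place of code of your own. Each camera call takes 0.05 s, during which the arm holds its last target. There are 200 camera calls.

## Working session

There is one attempt and no reset: what is moved stays moved. The work goes in short steps, each a Python script; the robot and the scene stay as the last script left them, time stands still between calls to the robot, and variables do not carry over. Pictures are saved under pics/ and viewed, at most 10 in all, crops included, and the job is handed in when it is done.

```bash
mkdir -p pics; python3 - <<'E'
from bench import bot
import cv2
for n in("scene","top"):
    cv2.imwrite(f"pics/{n}1.png",bot.snapshot(n)); print(n,bot.camera_model(n))
print(bot.read_eef_rot(),bot.read_time_s())
E
```

```text
scene {'fx': 364.3463559191684, 'fy': 364.3463559191684, 'cx': 320.484106458057, 'cy': 201.65317931172484, 'rvec': array([ 2.35480178,  0.6062455 , -0.20855385]), 'tvec': array([-548.87360026, -153.13419505, 1569.59067626])}
top {'fx': 361.0062412109455, 'fy': 361.0062412109455, 'cx': 322.92695073443537, 'cy': 197.3685555110545, 'rvec': array([ 2.17979421, -2.11425069,  0.22336607]), 'tvec': array([ -59.11441541,  649.90313244, 1057.71623099])}
[[-9.60583242e-01  2.77992239e-01 -3.87685981e-04]
 [ 2.77992499e-01  9.60581892e-01 -1.61207556e-03]
 [-7.57403618e-05 -1.65630656e-03 -9.99998625e-01]] 0.1
```

View pics/scene1.png

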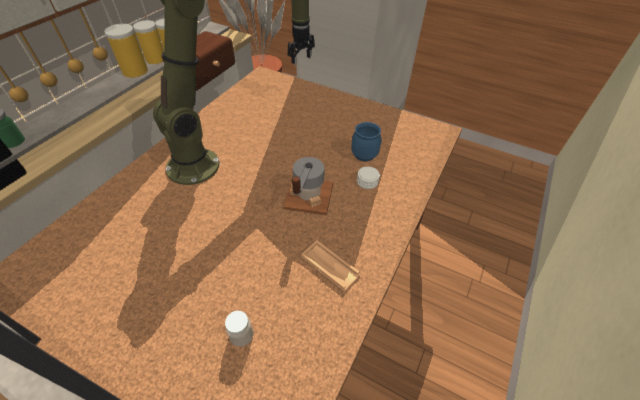

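View pics/top1.png

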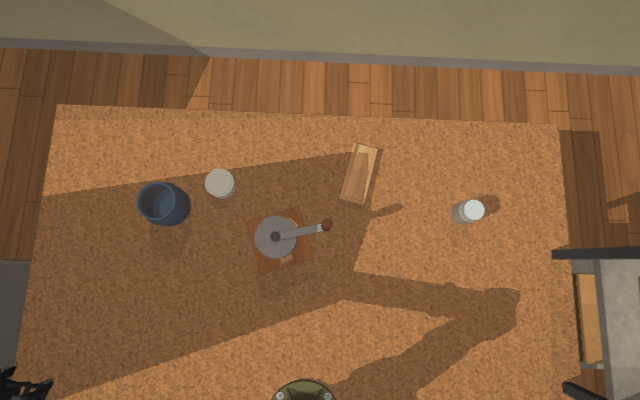

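The top view shows the board near (278,240), the cover centre near (275,237) and the knob top near (326,224). The crock is at (163,204), the lids at (220,183), the spoon rest at (358,173) and the jar at (471,211). Next I'll enlarge both views.

```bash
python3 - <<'E'
import cv2,numpy as np
a=cv2.imread("pics/top1.png")[190:290,230:350]; b=cv2.imread("pics/scene1.png")[150:220,270:350]
cv2.imwrite("pics/c1.png",cv2.resize(a,None,fx=6,fy=6,interpolation=cv2.INTER_CUBIC))
cv2.imwrite("pics/c2.png",cv2.resize(b,None,fx=8,fy=8,interpolation=cv2.INTER_CUBIC))
E
```

```text
(no output)
```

View pics/c1.png

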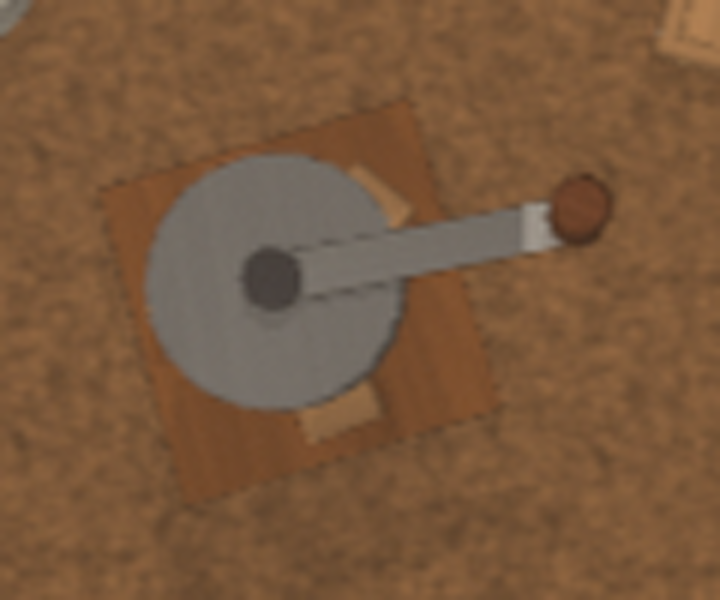

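View pics/c2.png

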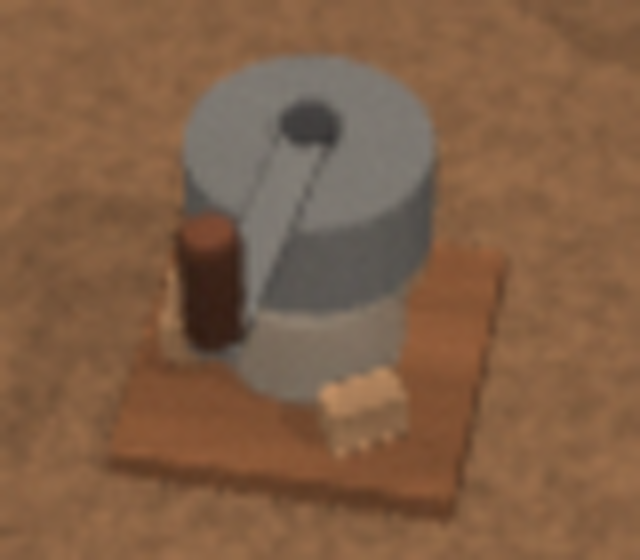

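In the top crop, the knob top is at (582,208), the cover centre at (275,281), and the board corners at (408,100), (100,188), (190,503) and (500,408). In the scene crop, the knob top is at (210,231) and the cover centre at (310,144).

```bash
cat > h.py <<'E'
import cv2,numpy as np
from bench import bot
def pix(n,u,v,z):
    m=bot.camera_model(n);R=cv2.Rodrigues(m["rvec"])[0];t=m["tvec"]
    d=R.T@np.array([(u-m["cx"])/m["fx"],(v-m["cy"])/m["fy"],1]);c=-R.T@t
    return c+d*(z-c[2])/d[2]
E
python3 - <<'E'
from h import *
np.set_printoptions(precision=1,suppress=True)
T=lambda x,y,z:pix("top",230+(x+.5)/6-.5,190+(y+.5)/6-.5,z)
S=lambda x,y,z:pix("scene",270+(x+.5)/8-.5,150+(y+.5)/8-.5,z)
b=[T(*p,20) for p in((408,100),(100,188),(190,503),(500,408))]
bc=np.mean(b,0)
print("board",bc,[np.linalg.norm(b[i]-b[i-1]) for i in range(4)])
for n,k,c in(("top",T(582,208,236),T(275,281,161)),("scene",S(210,231,236),S(310,144,161))):
    d=k-c;print(n,k,c,np.hypot(*d[:2]),np.arctan2(d[1],d[0]))
print("edges",[np.arctan2(*(b[i]-b[i-1])[1::-1]) for i in range(4)])
for n,u,v,z in(("crock",160,203,140),("lids",220,183,45),("jar",474,210,100),("rest1",365,143,24),("r2",378,148,24),("r3",365,204,10),("r4",341,198,24)):print(n,pix("top",u,v,z))
E
```

```text
board [521.1  91.   20. ] [np.float64(167.91952795051412), np.float64(166.71599530831415), np.float64(169.02862756605003), np.float64(164.92595840440887)]
top [550.9 -44.6 236. ] [520.7  91.  161. ] 138.8675577013574 -1.3517535174370676
scene [553.  -44.6 236. ] [522.8  89.  161. ] 137.00699520168698 -1.3487582300529737
edges [np.float64(0.32558357607867533), np.float64(1.885775322634573), np.float64(-2.8054661919390074), np.float64(-1.2492643634341059)]
crock [605.5 419.1 140. ]
lids [688.  281.7  45. ]
jar [ 620.8 -491.7  100. ]
rest1 [ 842.8 -173.5   24. ]
r2 [ 827.5 -216.4   24. ]
r3 [ 642.5 -177.1   10. ]
r4 [657.1 -98.   24. ]
```

```bash
cat >> h.py <<'E'
C=np.array([521.6,90.2]); S0=-1.246   # turning axis, world angle at swing 0
def ori(p):
    a=p+np.pi/2; c,s=np.cos(a),np.sin(a)
    return np.array([[-s,c,0],[c,s,0],[0,0,-1.]])
def pos(p,z,r=140): return np.array([C[0]+r*np.cos(p),C[1]+r*np.sin(p),z])
def ang():
    d=bot.read_eef_pos()[:2]-C; return np.arctan2(d[1],d[0])
def stat(s): print(s,round(bot.read_time_s(),2),np.round(bot.read_eef_pos(),1),"swing %.3f"%(ang()-S0),"F",np.round(bot.read_ft_force(),1),"w %.3f ff %.1f"%(bot.read_grip_width(),bot.read_finger_force()))
E
python3 - <<'E'
from h import *
np.set_printoptions(precision=2,suppress=True)
for p in np.arange(-1.35,.45,.3): print(p,bot.inverse_kinematics(pos(p,215),ori(p)))
p=-1.35
e=bot.read_eef_pos(); 
bot.movel([e[0],e[1],330],velocity=250)
bot.reach(pos(p,330),ori(p)); stat("above"); print(bot.read_q())
cv2.imwrite("pics/w1.png",bot.snapshot("wrist"))
E
```

```text
-1.35 [-0.36  0.13  0.43  1.73 -0.05  1.3   0.31]
-1.05 [-0.62  0.25  0.74  1.65 -0.17  1.31  0.67]
-0.75 [-0.57  0.31  0.66  1.56 -0.2   1.33  0.94]
-0.44999999999999996 [-0.54  0.36  0.59  1.5  -0.2   1.35  1.18]
-0.1499999999999999 [-0.53  0.38  0.51  1.45 -0.19  1.35  1.41]
0.15000000000000013 [-0.53  0.39  0.43  1.44 -0.16  1.36  1.63]
above 3.35 [552.4 -45.1 329.9] swing -0.101 F [-0.1 -0.1 -0.1] w 1.000 ff 0.0
[-0.13  0.08  0.18  1.54 -0.02  1.52  0.27]
```

View pics/w1.png

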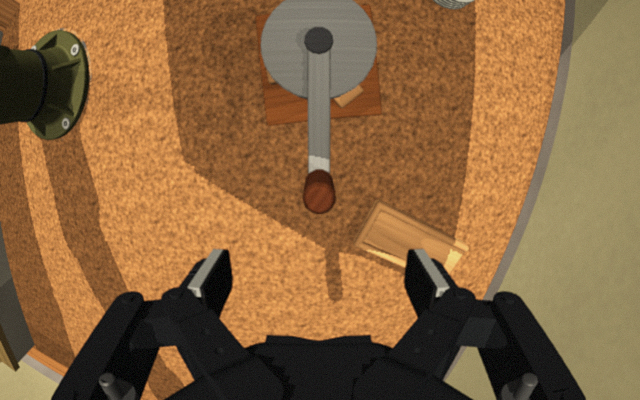

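The wrist view has the knob top at about (319,193), laterally centred between the fingers at (212,268) and (428,268). The alignment is good, so I'll go down, grip and lift.

```bash
python3 - <<'E'
from h import *
p=-1.35
print(bot.movel(pos(p,192),velocity=120,until_force=8)); stat("down")
bot.grip(0.0,40); stat("grip")
bot.movel(pos(p,208),velocity=40); stat("lift")
cv2.imwrite("pics/w2.png",bot.snapshot("wrist"))
E
```

```text
False
down 4.7 [552.9 -46.4 192.9] swing -0.100 F [0.9 0.  0.3] w 0.997 ff 0.0
grip 5.27 [552.6 -46.5 192.3] swing -0.102 F [ 0.4 -0.6  0.9] w 0.319 ff 39.3
lift 5.82 [551.8 -45.5 207.4] swing -0.106 F [ 1.5  5.1 -8.6] w 0.313 ff 39.9
```

View pics/w2.png

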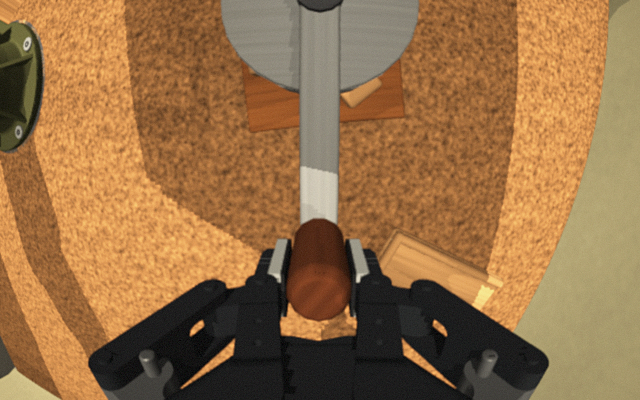

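The knob is held between the pads at (320,270), and the 8.6 N lifting load shows it is raised about 15 mm. Next is the swing to the sure land.

```bash
python3 - <<'E'
from h import *
for s in np.linspace(-.1,1.02,11)[1:]:
    hit=bot.movel(pos(S0+s,208.5),ori(S0+s),velocity=70,until_force=30)
    stat(f"{s:.2f} {hit}")
    if hit: break
E
```

```text
0.01 False 6.25 [567.5 -41.1 207.7] swing 0.012 F [ 0.   5.4 -9.2] w 0.316 ff 40.0
0.12 False 6.62 [581.8 -35.2 207.7] swing 0.123 F [  0.2   5.5 -10. ] w 0.312 ff 40.1
0.24 False 7.0 [595.5 -27.8 207.9] swing 0.235 F [ 0.4  5.8 -9.3] w 0.317 ff 40.1
0.35 False 7.38 [608.2 -18.9 207.9] swing 0.346 F [-0.1  4.9 -8.4] w 0.309 ff 40.2
0.46 False 7.75 [619.9  -8.7 208. ] swing 0.458 F [-0.6  6.2 -8.7] w 0.314 ff 40.2
0.57 False 8.12 [630.1   2.3 208. ] swing 0.565 F [-1.5  5.5 -9.1] w 0.317 ff 40.2
0.68 False 8.5 [639.3  14.8 208.1] swing 0.676 F [-3.1  3.5 -8.5] w 0.313 ff 40.2
0.80 False 8.88 [647.1  28.4 208.3] swing 0.789 F [-3.6  3.7 -9.1] w 0.312 ff 40.3
0.91 False 9.25 [653.4  42.9 208.3] swing 0.901 F [-2.2  2.8 -9.2] w 0.316 ff 40.3
1.02 False 9.62 [657.9  58.  208.5] swing 1.014 F [-3.1  1.5 -8.7] w 0.319 ff 40.4
```

```bash
python3 - <<'E'
from h import *
s=1.02
print(bot.movel(pos(S0+s,201.5),velocity=15,until_force=9)); stat("land")
bot.grip(0.42,20); stat("open")
bot.movel(pos(S0+s,198),velocity=40,until_force=8); stat("low")
cv2.imwrite("pics/w3.png",bot.snapshot("wrist"))
E
```

```text
True
land 10.01 [659.1  58.  205. ] swing 1.016 F [ 0.4 -1.3  6.3] w 0.315 ff 41.7
open 10.27 [656.3  59.1 201.2] swing 1.019 F [-0.7  0.2  0.8] w 0.422 ff 0.0
low 10.52 [657.8  58.7 197.2] swing 1.018 F [-0.3 -0.2 -0.4] w 0.420 ff 0.0
```

View pics/w3.png

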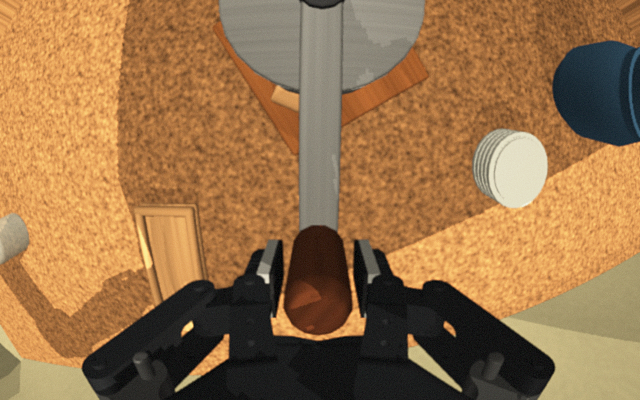

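The force built up at z=205, about 12 mm of lift, so the pin is on the land. The knob at (318,275) stands free between the slightly open pads. Now I'll push it sideways gently until it drops and blocks.

```bash
python3 - <<'E'
from h import *
for s in np.arange(1.10,1.74,.07):
    hit=bot.movel(pos(S0+s,198),ori(S0+s),velocity=35,until_force=6)
    stat(f"{s:.2f} {hit}")
    if hit: break
cv2.imwrite("pics/w4.png",bot.snapshot("wrist"))
E
```

```text
1.10 False 11.03 [660.3  69.8 198.1] swing 1.100 F [ 0.2 -0.1  0.2] w 0.421 ff 0.4
1.17 False 11.47 [661.3  79.9 198.1] swing 1.172 F [ 0.9 -0.8  0.1] w 0.420 ff 0.5
1.24 False 11.9 [661.7  89.9 198. ] swing 1.244 F [ 0.7 -0.8  0.6] w 0.419 ff 0.5
1.31 False 12.33 [661.  100.3 197.9] swing 1.318 F [-0.2 -0.   0. ] w 0.423 ff 0.0
1.38 False 12.77 [660.3 109.3 198.1] swing 1.383 F [ 0.4 -0.4  0.6] w 0.421 ff 0.0
1.45 True 13.08 [659.3 113.7 197.6] swing 1.415 F [ 0.5 -2.7  1.7] w 0.420 ff 1.2
```

View pics/w4.png

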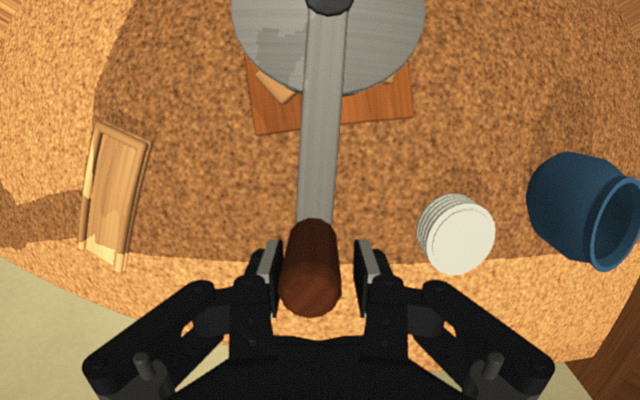

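The knob at (310,268) now looks lower than before, its near edge moving from row 333 to 315, and the push was blocked at swing about 1.42. I'll confirm with a gentle backward push, centre the fingers, fully open, and retreat.

```bash
python3 - <<'E'
from h import *
a=ang(); 
for i in range(1,4):
    p=a-.06*i
    hit=bot.movel(pos(p,198),ori(p),velocity=30,until_force=5)
    stat(f"back {hit}")
    if hit: break
b=ang(); m=(a+b)/2
bot.movel(pos(m,198),ori(m),velocity=40); stat("mid")
bot.grip(0.8); bot.movel(pos(m,330),velocity=120); stat("up")
e=bot.read_eef_pos(); bot.reach(pos(m,330,60),ori(m)) 
w,s=bot.snapshot("top"),bot.snapshot("scene")
f=lambda i,x,y:cv2.resize(i[y:y+75,x:x+90],None,fx=6,fy=6,interpolation=cv2.INTER_CUBIC)
cv2.imwrite("pics/c5.png",f(s,265,145))
cv2.imwrite("pics/t5.png",w)
E
```

```text
back False 13.61 [660.5 105.9 197.7] swing 1.359 F [-0.4 -0.4 -0.1] w 0.423 ff 0.0
back False 14.04 [661.5  96.6 198. ] swing 1.292 F [ 0.2 -0.6  0.1] w 0.422 ff 0.0
back True 14.38 [661.3  91.5 197.7] swing 1.255 F [0.1 2.  1.3] w 0.418 ff 0.9
mid 14.82 [660.9 102.  197.6] swing 1.330 F [-0.1  0.8 -0.5] w 0.421 ff 0.0
up 16.49 [660.7 102.5 328.9] swing 1.334 F [ 0.1 -0.  -1. ] w 0.800 ff 0.0
```

View pics/c5.png

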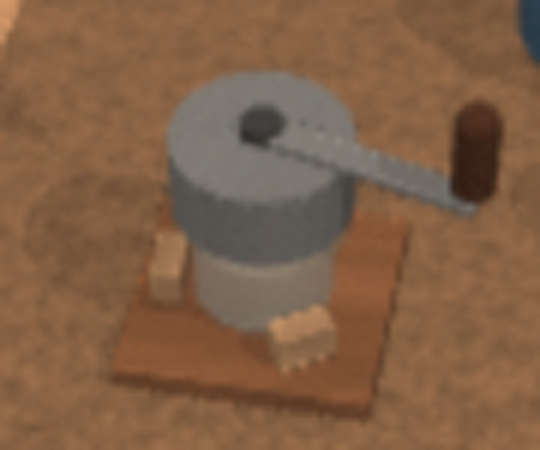

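Blocked both ways about swing 1.33, and the cover centre in the picture (262,137 → pixel 308.6,167.8) matches where it was when fully down. The handle is home in the second notch, and the robot is clear of it.

```bash
python3 -c "
from bench import bot
print(bot.read_time_s(),bot.close_job())"
```

```text
the job is handed in; nothing more can be done
17.0083 None
```

The handle was lifted, swung past the first notch and dropped home in the second at a swing of about 1.33 rad (blocked both ways when nudged), then released, and the job was handed in at 17.0 s; I did not re-check the crock, jar, lids or spoon rest in a final picture, though no unexpected contact force showed.

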